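Sort inspected parts by their stickers

TASK

Sort the inspected parts by the coloured sticker on top: stand each part upright on the floor of the tray of its sticker's colour, whatever kind of part it is, two in the green tray, two in the red and one in the yellow. The brass plug without a sticker has not been inspected yet: leave it standing where it is.

Things in the scene. Friction and masses are not known exactly. Their poses are not given: they have to be found in the camera images.
- block_green: Aluminium valve block, a bare metal cuboid 50 mm along its x, 40 mm along its y and 46 mm high, standing on the bench, with a round green sticker 26 mm across on top. Origin at the centre of its underside, z up. About 0.24 kg.
- block_red: Aluminium valve block, a bare metal cuboid 50 mm along its x, 40 mm along its y and 46 mm high, standing on the bench, with a round red sticker 26 mm across on top. Origin at the centre of its underside, z up. About 0.24 kg.
- hex_green: Steel hose fitting standing upright: a hexagonal foot 42 mm across flats (49 mm across corners) and 20 mm high, above it a round threaded neck 32 mm in diameter up to 48 mm height, with a round green sticker 26 mm across on its top. Origin at the centre of its underside, z up along its axis. About 0.28 kg.
- hex_yellow: Steel hose fitting standing upright: a hexagonal foot 42 mm across flats (49 mm across corners) and 20 mm high, above it a round threaded neck 32 mm in diameter up to 48 mm height, with a round yellow sticker 26 mm across on its top. Origin at the centre of its underside, z up along its axis. About 0.28 kg.
- plug_red: Brass plug standing upright: a round flange 50 mm in diameter and 12 mm high, above it a round body 34 mm in diameter up to 48 mm height, with a round red sticker 26 mm across on its top. Origin at the centre of its underside, z up along its axis. About 0.30 kg.
- plug_plain: Brass plug standing upright: a round flange 50 mm in diameter and 12 mm high, above it a round body 34 mm in diameter up to 48 mm height, with NO sticker, its top bare brass; it is not to be moved. Origin at the centre of its underside, z up along its axis. About 0.30 kg.
- tray_green: Shallow green plastic tray, fixed to the bench, outside 112 mm along its x by 160 mm along its y, walls 4 mm thick, inside 104 x 152 mm, the inner floor 4 mm and the rim 14 mm above the bench. Origin at the centre of its underside (bench height), z up. It is to hold two parts, side by side along its y in the end.
- tray_red: Shallow red plastic tray, fixed to the bench, outside 112 mm along its x by 160 mm along its y, walls 4 mm thick, inside 104 x 152 mm, the inner floor 4 mm and the rim 14 mm above the bench. Origin at the centre of its underside (bench height), z up. It is to hold two parts, side by side along its y in the end.
- tray_yellow: Shallow yellow plastic tray, fixed to the bench, outside 112 mm along its x by 160 mm along its y, walls 4 mm thick, inside 104 x 152 mm, the inner floor 4 mm and the rim 14 mm above the bench. Origin at the centre of its underside (bench height), z up. It is to hold one part in the end.
Mind the look-alikes: they are no part of the job. Leave any blue or pink look-alike of the block_red alone.

How it is judged (in metres and radians):
At the end, for the whole second after the job is handed in: Each stickered part stands upright (0.1 rad), at rest, in the tray of its colour: underside 1-8 mm above the tray's underside, centre within 50 mm of the tray's centre along its x and 73 mm along its y. The unstickered plug stands within 20 mm of its start (x of block_green in the frame of tray_green between -0.05 and 0.05 m and y of block_green in the frame of tray_green between -0.073 and 0.073 m and z of block_green in the frame of tray_green between 0.001 and 0.008 m and angle between each of block_green, block_red, hex_green, hex_yellow, plug_red, plug_plain's own z axis and vertical below 0.1 rad and linear speed of each of block_green, block_red, hex_green, hex_yellow, plug_red, plug_plain below 0.02 m/s and angular speed of each of block_green, block_red, hex_green, hex_yellow, plug_red below 0.2 rad/s and x of block_red in the frame of tray_red between -0.05 and 0.05 m and y of block_red in the frame of tray_red between -0.073 and 0.073 m and z of block_red in the frame of tray_red between 0.001 and 0.008 m and x of hex_green in the frame of tray_green between -0.05 and 0.05 m and y of hex_green in the frame of tray_green between -0.073 and 0.073 m and z of hex_green in the frame of tray_green between 0.001 and 0.008 m and x of hex_yellow in the frame of tray_yellow between -0.05 and 0.05 m and y of hex_yellow in the frame of tray_yellow between -0.073 and 0.073 m and z of hex_yellow in the frame of tray_yellow between 0.001 and 0.008 m and x of plug_red in the frame of tray_red between -0.05 and 0.05 m and y of plug_red in the frame of tray_red between -0.073 and 0.073 m and z of plug_red in the frame of tray_red between 0.001 and 0.008 m and distance of plug_plain from where it was at the start of the episode below 0.02 m); the robot touches nothing.
It fails at once if the brass plug without a sticker is moved by more than 20 mm or tipped (distance of plug_plain from where it was at the start of the episode above 0.02 m or angle between plug_plain's own z axis and vertical above 0.3 rad).
It also fails if it takes over 128 s, if anything falls off the work surface, if the arm or the gripper's body presses on something with over 40 N, if the wrist force passes 120 N, or if a joint passes its speed limit or range.

ROBOT

A 6-joint arm with a two-finger parallel gripper is mounted at the origin on the work surface. World frame = base frame: x ahead of the robot, y to its left, z up, the work surface at z = 0. Lengths are in mm, angles in degrees, forces in N, time in s.
With the tool pointing down it reaches from about 350 to 850 mm from the base axis. Payload 8.1 kg.
Tool frame: the origin (TCP) lies midway between the tips of the shut fingers; the grasp point (between the pads) lies 19 mm behind it; z points along the fingers, y is the line along which they close (so a half turn about z gives the same grasp; the last joint's range is limited). The gripper opens to 85 mm and grips with 20 to 120 N. Pads are 22 mm wide; open, the fingers measure 114 mm over their backs; the gripper's body (76 mm by 85 mm) begins 54 mm behind the grasp point. The pads swing forward as they close: fully open they stand 13 mm farther back than shut.
Start: joints at [-80.695, 7.471, 85.268, -0, 87.261, -4.893], TCP at [147.183, -581.672, 231.292] pointing down, gripper open.
Joint ranges: [-169.43, 169.43], [-51.17, 129.36], [1.28, 143.12], [-76.62, 256.62], [0, 156.53], [-152.29, 152.29]. Speed limits (degrees/s): [136.94, 136.94, 159.86, 180, 180, 180].

INTERFACE

Orientations are given as [roll, pitch, yaw] about the fixed x, y, z axes, in that order (R = Rz(yaw) Ry(pitch) Rx(roll)).
In Python, from bench import r gives the robot as it stands. The module is installed in compiled form; this text tells all that it offers.
- The arm moves only by the tool jog_arm, never from a script. Its argument "rows" is a list of rows, each a list of 2 entries, a list of its own where there are three numbers: the shift along the tool's x, y, z in mm, then the turn, a rotation vector about the tool's x, y, z in rad. A call has 1 to 10 rows; each row is the pose to reach, as a shift and turn from the pose commanded when the call began, along the tool's axes at that moment; what a row does not reach only later rows make up. A row lasts 1/10 s, in which the tool goes at most 50 mm and 8.59 degrees, less where a joint would pass 70% of its speed; a pose out of reach is approached as far as the arm can. A call with a gripper value outside its range is refused whole. "grip" is the finger opening in mm, from 0 to 85.4, set as the call begins (left out, the last holds). The fingers move at their own pace and stop on an object; "force" is the grip in N (left out, the last holds). Time passes only in rows, so rows that repeat a pose let the fingers close. It gives the time, the measured TCP pose, the force, the opening and the grip force at its end, in the units of the state.
- r.sense(): the state, without advancing time (a new reading comes with each control period).
- r.snapshot(name): name is "scene" or "top" or "wrist"; returns (picture, depth): 384x512x3 uint8, blue, green, red; 384x512 float32, mm along the optical axis (not along the pixel's ray), 0 where there is no reading.
- r.camera_params(name): a dict with "fx", "fy", "cx", "cy" (pixels), "pose" (4x4, takes a point from camera to world coordinates); the wrist camera has in their place "tool_from_camera" (4x4, takes a point from camera to tool coordinates, whose origin is the TCP and whose axes are the flange's). Camera axes: x right, y down, z forward; pixel columns grow to the right and rows downward; lengths in mm; the calibration is good to about 2 mm. A picture is of the moment at which its call begins: read the wrist's pose just before it. camera_params takes no time and is no camera call.
- r.hand_in(): hands the job in; it is judged then, once.
The state is a dict: "time": time; "joint_pos": joint angles; "qd": joint speeds; "joint_efforts": joint torques, N m; "tool_pos": TCP position; "tcp_rot": TCP orientation; "ft_force": force on the tool from outside, world axes, zero at the start; "wrist_torque": the same for the moment, N m; "finger_gap": finger opening in mm; "grip_force": force on a finger pad.
Only numpy, scipy, OpenCV 4.12 (cv2) and the standard library are available. Lean on these libraries where they do the work, as an engineer would, in place of code of your own. Each camera call takes 0.05 s, during which the arm holds its last target. There are 200 camera calls.

## Working session

There is one attempt and no reset: what is moved stays moved. The work goes in short steps, Python scripts to look and compute and a tool call to move; the robot and the scene stay as the last step left them, time stands still between calls to the robot, and variables do not carry over. Pictures are saved under pics/ and viewed, at most 14 in all, crops included, and the job is handed in when it is done.

Besides the shell and the picture viewer there is one more tool, called after ">>>" as name(argument=value, ...) on one line, values as JSON. jog_arm: Moves the arm, as the interface text tells. Its arguments: {"type":"object","properties":{"rows":{"type":"array"},"grip":{"type":"number"},"force":{"type":"number"}},"required":["rows"]}

```bash
mkdir -p pics; python3 - <<'E'
from bench import r
import cv2,numpy as np
s=r.sense();print(s)
for n in("top","scene"):
    im,d=r.snapshot(n);np.savez(f"{n}.npz",im=im,d=d,**{k:np.array(v) for k,v in r.camera_params(n).items()})
    print(n,r.camera_params(n)); cv2.imwrite(f"pics/{n}1.png",cv2.resize(im,(800,600)))
E
```

```text
{'time': 0.0, 'joint_pos': array([-8.06950101e+01,  7.51481865e+00,  8.53319008e+01,  1.31530692e-04,
        8.72619023e+01, -4.89238317e+00]), 'qd': array([ 0.02146599, -0.05870373, -0.1166014 , -0.07092993, -0.07458281,
       -0.03348857]), 'joint_efforts': array([-4.37264898e-03, -5.69396996e+01, -5.00562394e+01, -5.22130304e-04,
        1.48047408e-02,  4.47304990e-05]), 'tool_pos': array([ 147.09439718, -581.10072168,  230.22233609]), 'tcp_rot': array([-1.79891785e+02, -9.39462594e-03,  1.41973578e+01]), 'ft_force': array([ 0.35369558,  0.17538089, -0.42962772]), 'wrist_torque': array([-0.00567261, -0.00651889, -0.02159868]), 'grip_force': 0.0, 'finger_gap': 85.14984236814539}
top {'fx': 468.7862672893741, 'fy': 468.7862672893741, 'cx': 251.55668695515573, 'cy': 196.0758116576403, 'pose': array([[ 2.85716367e-02, -9.94560849e-01,  1.00161761e-01,
         3.07440430e+02],
       [-9.99377526e-01, -3.04961403e-02, -1.77354665e-02,
         3.27457331e+00],
       [ 2.06935478e-02, -9.95926820e-02, -9.94813085e-01,
         1.09517968e+03],
       [ 0.00000000e+00,  0.00000000e+00,  0.00000000e+00,
         1.00000000e+00]])}
scene {'fx': 420.1473407659497, 'fy': 420.1473407659497, 'cx': 251.083077070376, 'cy': 189.76933212224273, 'pose': array([[ 5.52907352e-01,  6.84290537e-01, -4.75436558e-01,
         9.48140867e+02],
       [ 8.33144485e-01, -4.62777073e-01,  3.02832706e-01,
        -3.44271612e+02],
       [-1.27955835e-02, -5.63545776e-01, -8.25985733e-01,
         9.60118811e+02],
       [ 0.00000000e+00,  0.00000000e+00,  0.00000000e+00,
         1.00000000e+00]])}
```

View pics/top1.png

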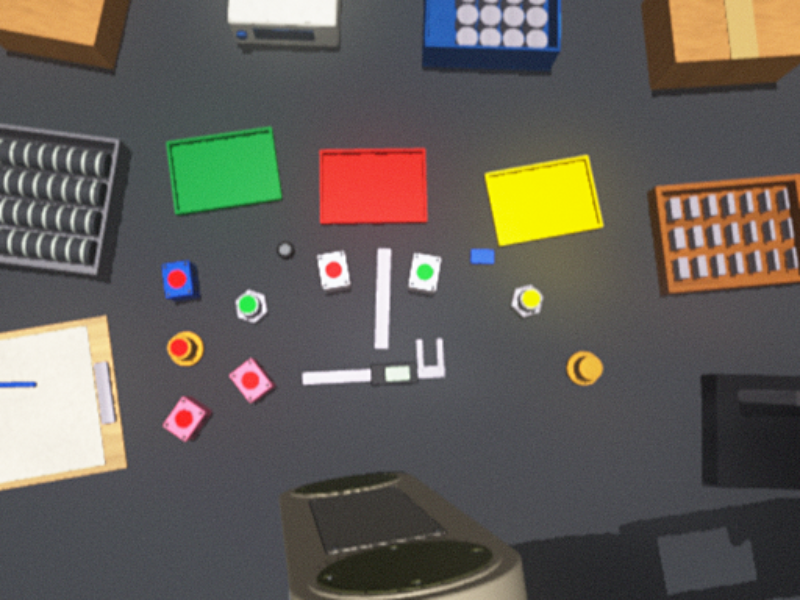

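View pics/scene1.png

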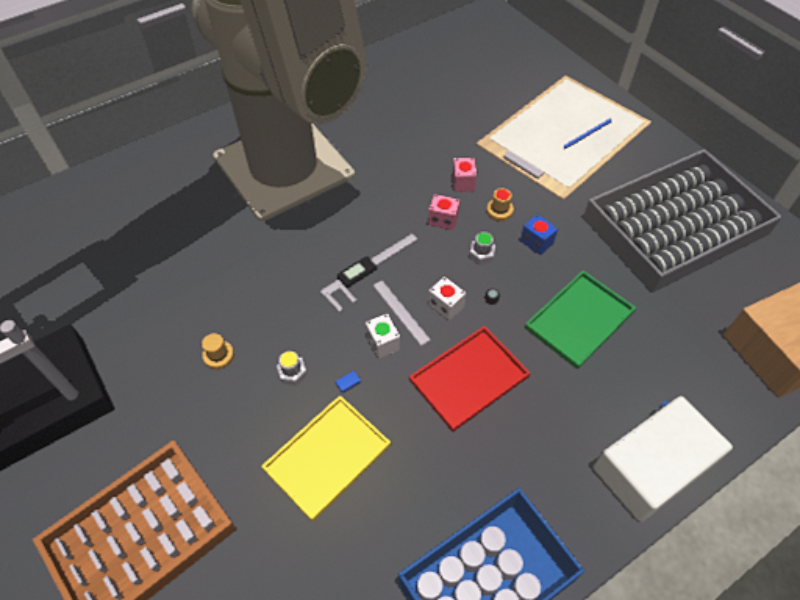

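The top view (800 px) shows the trays at green (224,170), red (373,186) and yellow (544,200). The parts are block_red (333,270), block_green (425,272), hex_green (251,305), hex_yellow (529,300), plug_red (185,348) and the plain plug (585,368). The blue block and the pink ones near (185,418) and (251,380) are decoys. The scene view agrees.

```bash
cat >h.py <<'E'
import numpy as np,cv2
def cast(c,uv,z):
    uv=np.atleast_2d(np.float64(uv));P=c['pose']
    d=np.c_[(uv[:,0]-c['cx'])/c['fx'],(uv[:,1]-c['cy'])/c['fy'],np.ones(len(uv))]@P[:3,:3].T
    return P[:3,3]+d*((z-P[2,3])/d[:,2])[:,None]
def mask(im,col):
    h=cv2.cvtColor(im,cv2.COLOR_BGR2HSV)
    f=lambda a,b,s=120,v=70:cv2.inRange(h,(a,s,v),(b,255,255))
    return {'r':f(0,6)|f(172,180),'g':f(45,85),'y':f(25,34),'br':f(10,24),'w':cv2.inRange(h,(0,0,120),(180,60,255))}[col]
def blobs(m,amin=30):
    return [c for c in cv2.findContours(m,cv2.RETR_EXTERNAL,cv2.CHAIN_APPROX_NONE)[0] if cv2.contourArea(c)>amin]
def cen(c):
    M=cv2.moments(c);return M['m10']/M['m00'],M['m01']/M['m00']
E
python3 - <<'E'
from h import *
for n in('top','scene'):
    c=dict(np.load(n+'.npz'))
    print(n)
    for col in 'rgyw':
        for b in blobs(mask(c['im'],col)):
            a=cv2.contourArea(b)
            if a>6000: continue
            z=14 if a>1000 else 47
            w=cast(c,b[:,0],z)
            rect=cv2.minAreaRect(w[:,:2].astype(np.float32))
            if abs(rect[0][1])>450 : continue
            print(col,int(a),'px',np.round(cen(b)),'w',cast(c,cen(b),z)[0,:2].round(1),'rect',np.round(rect[0],1),np.round(rect[1],1),round(rect[2],1))
E
```

```text
top
r 97 px [117. 268.] w [245.8 275.6] rect [246.  275.1] [24.2 24.1] 3.2
r 89 px [160. 243.] w [302.3 185.2] rect [302.3 185.5] [22.1 24.4] 1.7
r 75 px [114. 222.] w [345.8 288.3] rect [345.8 288.5] [22.1 21.6] 65.3
r 73 px [113. 178.] w [443.6 296.8] rect [443.6 296.9] [22.6 20.4] 47.2
r 64 px [213. 172.] w [464.   72.7] rect [463.8  71.9] [20.5 20.3] 2.0
r 3234 px [238. 119.] w [598.5  20.5] rect [598.6  20.3] [117.1 162.7] 3.0
g 76 px [158. 194.] w [410.5 194. ] rect [411.2 194.2] [22.6 22.3] 2.7
g 65 px [271. 174.] w [465.4 -58.9] rect [465.6 -59. ] [20.5 20.4] 1.8
g 3203 px [143. 109.] w [614.6 245.5] rect [614.9 245.2] [115.6 161.8] 10.5
y 82 px [340. 191.] w [ 431.5 -214. ] rect [ 430.6 -213.7] [22.7 25.1] 1.8
y 3228 px [348. 128.] w [ 585.  -238.1] rect [ 585.2 -238. ] [117.3 164.7] 12.5
w 480 px [315. 377.] w [  23.  -165.2] rect [  29.7 -139.2] [ 40.  132.6] 1.3
w 205 px [259. 378.] w [ 17.8 -43.9] rect [ 22.9 -48.3] [ 24.3 252.2] 10.0
w 351 px [215. 241.] w [310.8  62.9] rect [310.9  62.9] [20.1 98.3] 4.6
w 141 px [254. 239.] w [317.9 -23.7] rect [317.1 -23.6] [22.2 35.7
[... 2648 characters left out ...]
59.3] rect [474.9 -60.4] [41.3 69.6] 81.6
w 318 px [257. 200.] w [457.9 -15. ] rect [454.4 -15.1] [144.1  20.2] 0.0
w 129 px [215. 187.] w [362.5 -84.2] rect [367.9 -84. ] [55.7 38. ] 6.9
w 237 px [286. 186.] w [465.3  72.9] rect [465.   73.3] [52.7 42. ] 11.0
w 58 px [226. 173.] w [339.4 -34.5] rect [339.5 -35.2] [19.5 33.1] 6.4
w 128 px [308. 159.] w [426.3 178.1] rect [419.7 183.6] [41.5 58. ] 52.6
w 136 px [252. 159.] w [337.9  48.7] rect [337.7  49.3] [17.1 93.5] 4.9
w 388 px [210. 101.] w [76.2 67.8] rect [54.9 27.1] [133.2 171.1] 90.0
w 72 px [103.   8.] w [-580.1  -13.8] rect [-580.1  -13.9] [116.   21.6] 89.7
w 253 px [13.  4.] w [-799.2 -288.3] rect [-778.2 -281.8] [156.  85.] 55.2
```

```bash
cat >go.py <<'E'
import sys,numpy as np
from scipy.spatial.transform import Rotation as R
from bench import r
s=r.sense();p=s['tool_pos'];M=R.from_euler('xyz',s['tcp_rot'],degrees=True)
print('t',round(s['time'],1),p.round(1),s['tcp_rot'].round(1),'gap',round(s['finger_gap'],1),'F',s['ft_force'].round(1))
for a in sys.argv[1:]:
    x,y,z,w=map(float,a.split(','))
    print(a,'shift',M.inv().apply(np.array([x,y,z])-p).round(1),'turn',(M.inv()*R.from_euler('xyz',[180,0,w],degrees=True)).as_rotvec().round(3))
E
python3 go.py 430,-213,231,102; python3 - <<'E'
from h import *
c=dict(np.load('top.npz'));d=c['d']
v,u=np.mgrid[0:384:12,440:512:12]
P=c['pose'];dd=d[v,u];X=(np.stack([(u-c['cx'])/c['fx'],(v-c['cy'])/c['fy'],np.ones(u.shape)],-1)*dd[...,None])@P[:3,:3].T+P[:3,3]
print(X[15:,:,2].round())
E
```

```text
t 0.1 [ 147.1 -581.2  230.3] [-179.9   -0.    14.2] gap 85.5 F [ 0.1  0.2 -0.2]
430,-213,231,102 shift [ 3.646e+02 -2.875e+02 -1.000e-01] turn [-1.000e-03 -1.000e-03 -1.532e+00]
[[ 1.100e+01  4.000e+00  6.000e+00  4.000e+01  3.600e+01  3.300e+01]
 [-4.000e+00 -2.000e+00 -1.000e+00 -0.000e+00 -0.000e+00  2.000e+00]
 [-1.000e+00  2.000e+00  0.000e+00  0.000e+00 -1.000e+00  1.000e+00]
 [ 3.000e+00 -1.000e+00 -2.000e+00 -1.000e+00 -0.000e+00  0.000e+00]
 [ 2.000e+00 -2.000e+00 -3.000e+00 -2.000e+00 -1.000e+00 -1.000e+00]
 [-1.000e+00  1.900e+01  5.100e+01  4.500e+01 -0.000e+00  3.000e+00]
 [ 0.000e+00  2.400e+01  5.300e+01  7.300e+01  1.220e+02  1.650e+02]
 [-2.000e+00  2.100e+01  4.700e+01  4.700e+01  4.700e+01  5.000e+01]
 [ 2.000e+00  1.900e+01  4.700e+01  4.900e+01  4.900e+01  5.000e+01]
 [-1.000e+00  2.100e+01  5.100e+01  4.600e+01  5.200e+01  4.700e+01]
 [-3.000e+00  2.000e+01  5.200e+01  5.100e+01  5.200e+01  5.000e+01]
 [-5.000e+00 -1.000e+00 -1.000e+00  4.600e+01  5.000e+01  5.200e+01]
 [ 4.000e+00 -1.000e+00 -0.000e+00 -2.000e+00  1.000e+00 -0.000e+00]
 [-1.000e+00  5.000e+00 -1.000e+00  1.000e+00 -2.000e+00 -3.000e+00]
 [ 4.000e+00 -1.000e+00 -3.000e+00  2.000e+00  4.000e+00  0.000e+00]
 [ 1.000e+00 -2.000e+00  0.000e+00  2.000e+00 -2.000e+00 -2.000e+00]
 [-3.000e+00 -3.000e+00 -1.000e+00 -3.000e+00  1.095e+03 -1.000e+00]]
```

>>> jog_arm(rows=[[[101,-182,0],[0,0,-0.75]],[[101,-182,0],[0,0,-0.75]],[[101,-182,0],[0,0,-0.75]],[[101,-182,0],[0,0,-0.75]],[[101,-182,0],[0,0,-0.75]],[[365,-288,0],[0,0,-1.532]],[[365,-288,0],[0,0,-1.532]],[[365,-288,0],[0,0,-1.532]],[[365,-288,0],[0,0,-1.532]],[[365,-288,0],[0,0,-1.532]]], grip=85, force=50)

```text
time: 1.1
tool_pos: [403.7, -231.6, 231.2]
tcp_rot: [-180.0, 0.0, 100.5]
ft_force: [0.4, -1.2, 1.1]
finger_gap: 85.0
grip_force: 0.0
```

```bash
python3 go.py 430,-213,90,102
```

```text
t 1.1 [ 403.7 -231.6  231.2] [-180.     0.   100.5] gap 85.0 F [ 0.4 -1.2  1.1]
430,-213,90,102 shift [ 13.5  29.2 141.2] turn [-0.     0.    -0.026]
```

>>> jog_arm(rows=[[[0,0,0],[0,0,0]],[[0,0,0],[0,0,0]]])

```text
time: 1.3
tool_pos: [403.0, -232.0, 230.7]
tcp_rot: [-179.9, -0.0, 100.3]
ft_force: [-1.3, 0.1, 0.3]
finger_gap: 84.9
grip_force: 0.0
```

```bash
python3 go.py 430,-213,90,102
```

```text
t 1.3 [ 403.  -232.   230.7] [-179.9   -0.   100.3] gap 84.9 F [-1.3  0.1  0.3]
430,-213,90,102 shift [ 13.8  30.2 140.7] turn [-0.001 -0.001 -0.03 ]
```

>>> jog_arm(rows=[[[14,30,100],[0,0,-0.03]],[[14,30,100],[0,0,-0.03]],[[14,30,150],[0,0,-0.03]],[[14,30,170],[0,0,-0.03]],[[14,30,190],[0,0,-0.03]],[[14,30,209],[0,0,-0.03]],[[14,30,209],[0,0,-0.03]],[[14,30,209],[0,0,-0.03]]])

```text
time: 2.1
tool_pos: [428.6, -215.0, 22.4]
tcp_rot: [-179.9, -0.0, 101.7]
ft_force: [0.0, -0.8, 0.2]
finger_gap: 84.6
grip_force: 0.0
```

>>> jog_arm(rows=[[[0,0,0],[0,0,0]],[[0,0,0],[0,0,0]],[[0,0,0],[0,0,0]],[[0,0,0],[0,0,0]],[[0,0,0],[0,0,0]],[[0,0,0],[0,0,0]],[[0,0,0],[0,0,0]],[[0,0,0],[0,0,0]]], grip=10, force=50)

```text
time: 2.9
tool_pos: [430.3, -214.6, 23.3]
tcp_rot: [179.9, 0.1, 101.9]
ft_force: [-1.5, 0.7, 5.7]
finger_gap: 30.8
grip_force: 49.1
```

```bash
python3 go.py; python3 -c "
from bench import r;import cv2
im,d=r.snapshot('scene');cv2.imwrite('pics/s2.png',cv2.resize(im[180:300,110:270],(800,600)))"
```

```text
t 2.9 [ 430.3 -214.6   23.3] [1.799e+02 1.000e-01 1.019e+02] gap 30.8 F [-1.5  0.7  5.7]
```

View pics/s2.png

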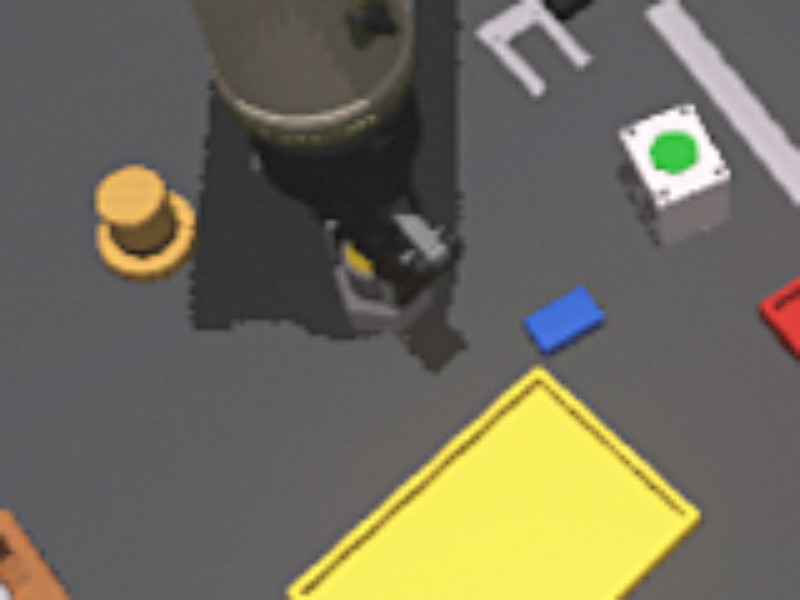

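The crop shows the jaws closed on the neck of hex_yellow (about (380,270)), with the plain plug untouched.

>>> jog_arm(rows=[[[0,0,-35],[0,0,0]],[[0,0,-60],[0,0,0]],[[-18,49,-60],[0,0,0]],[[-36,90,-60],[0,0,0]],[[-45,120,-60],[0,0,0]],[[-55,147,-60],[0,0,0]],[[-55,147,-40],[0,0,0]],[[-55,147,-20],[0,0,0]],[[-55,147,-20],[0,0,0]],[[-55,147,-20],[0,0,0]]])

```text
time: 3.95
tool_pos: [583.8, -237.2, 41.4]
tcp_rot: [-179.9, -0.1, 101.9]
ft_force: [0.1, 0.2, -3.2]
finger_gap: 29.9
grip_force: 51.4
```

```bash
python3 go.py 585,-238,28,102.3
```

```text
t 4.0 [ 583.8 -237.2   41.4] [-1.799e+02 -1.000e-01  1.019e+02] gap 29.9 F [ 0.1  0.2 -3.2]
585,-238,28,102.3 shift [-1.   1.  13.4] turn [-0.002 -0.002 -0.008]
```

>>> jog_arm(rows=[[[0,0,7],[0,0,0]],[[0,0,11],[0,0,0]],[[0,0,13],[0,0,0]],[[0,0,14],[0,0,0]],[[0,0,14],[0,0,0]]])

```text
time: 4.45
tool_pos: [584.7, -237.8, 28.4]
tcp_rot: [180.0, 0.0, 101.9]
ft_force: [0.5, -0.1, -3.4]
finger_gap: 30.4
grip_force: 51.4
```

>>> jog_arm(rows=[[[0,0,0],[0,0,0]],[[0,0,0],[0,0,0]],[[0,0,0],[0,0,0]],[[0,0,0],[0,0,0]],[[0,0,-5],[0,0,0]],[[0,0,-20],[0,0,0]],[[0,0,-50],[0,0,0]],[[0,0,-90],[0,0,0]],[[0,0,-90],[0,0,0]],[[0,0,-90],[0,0,0]]], grip=70)

```text
time: 5.45
tool_pos: [586.3, -238.6, 121.6]
tcp_rot: [179.8, 0.2, 101.9]
ft_force: [-0.2, -0.2, -1.3]
finger_gap: 69.9
grip_force: 0.0
```

```bash
python3 go.py 465.2,-58.8,115,82.3
```

```text
t 5.5 [ 586.3 -238.6  121.6] [179.8   0.2 101.9] gap 69.9 F [-0.2 -0.2 -1.3]
465.2,-58.8,115,82.3 shift [200.9 -81.6   5.7] turn [0.004 0.002 0.341]
```

>>> jog_arm(rows=[[[201,-82,10],[0,0,0.342]],[[201,-82,10],[0,0,0.342]],[[201,-82,10],[0,0,0.342]],[[201,-82,10],[0,0,0.342]],[[201,-82,10],[0,0,0.342]],[[201,-82,10],[0,0,0.342]],[[201,-82,10],[0,0,0.342]]], grip=85)

```text
time: 6.15
tool_pos: [463.1, -58.0, 108.1]
tcp_rot: [-180.0, 0.0, 82.3]
ft_force: [0.8, -1.2, -0.2]
finger_gap: 84.7
grip_force: 0.0
```

```bash
python3 go.py 465.2,-58.8,12,82.3; python3 - <<'E'
from h import *
from bench import r
s=r.sense();im,d=r.snapshot('wrist');c=r.camera_params('wrist')
cv2.imwrite('pics/w1.png',im);print(c)
E
```

```text
t 6.2 [463.1 -58.  108.1] [-180.     0.    82.3] gap 84.7 F [ 0.8 -1.2 -0.2]
465.2,-58.8,12,82.3 shift [-0.5  2.1 96.1] turn [-0.  0.  0.]
{'fx': 282.90722325712005, 'fy': 282.90722325712005, 'cx': 252.0064798620523, 'cy': 190.69185768908196, 'tool_from_camera': array([[ 3.48152296e-04, -9.65187510e-01, -2.61558690e-01,
         6.58720333e+01],
       [ 9.99999863e-01,  4.37958725e-04, -2.85060471e-04,
        -1.31272932e-01],
       [ 3.89688717e-04, -2.61558555e-01,  9.65187531e-01,
        -1.42161116e+02],
       [ 0.00000000e+00,  0.00000000e+00,  0.00000000e+00,
         1.00000000e+00]])}
```

View pics/w1.png

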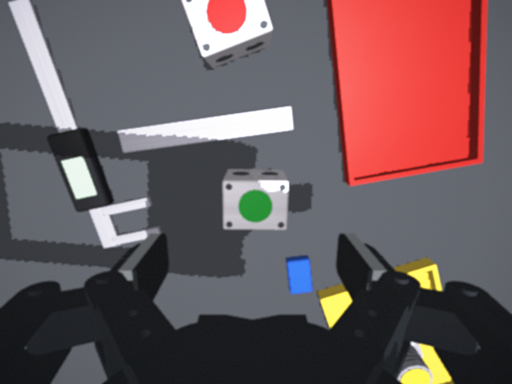

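The wrist view shows block_green at (255,205), square to and centred between the fingers. hex_yellow stands in the yellow tray at (412,370).

>>> jog_arm(rows=[[[0,2,40],[0,0,0]],[[0,2,65],[0,0,0]],[[0,2,85],[0,0,0]],[[0,2,95],[0,0,0]],[[0,2,95],[0,0,0]],[[0,2,95],[0,0,0]]])

```text
time: 6.8
tool_pos: [465.9, -58.8, 13.9]
tcp_rot: [180.0, 0.0, 82.2]
ft_force: [0.0, -0.3, 0.2]
finger_gap: 84.8
grip_force: 0.0
```

>>> jog_arm(rows=[[[0,0,0],[0,0,0]],[[0,0,0],[0,0,0]],[[0,0,0],[0,0,0]],[[0,0,0],[0,0,0]],[[0,0,0],[0,0,0]],[[0,0,0],[0,0,0]],[[0,0,0],[0,0,0]]], grip=10)

```text
time: 7.5
tool_pos: [466.3, -58.4, 14.5]
tcp_rot: [179.9, 0.0, 82.3]
ft_force: [0.2, -0.1, 6.7]
finger_gap: 49.2
grip_force: 53.3
```

```bash
python3 - <<'E'
import numpy as np
for n,x,y,a in(('g',615.3,246,10.5),('r',599.4,20.2,3)):
    a=np.deg2rad(a);print(n,[(round(x-np.sin(a)*o,1),round(y+np.cos(a)*o,1)) for o in(-36,36)])
E
python3 go.py 621.9,210.6,70,100.5 608.7,281.4,70,100.5
```

```text
g [(np.float64(621.9), np.float64(210.6)), (np.float64(608.7), np.float64(281.4))]
r [(np.float64(601.3), np.float64(-15.8)), (np.float64(597.5), np.float64(56.2))]
t 7.5 [466.3 -58.4  14.5] [179.9   0.   82.3] gap 49.2 F [ 0.2 -0.1  6.7]
621.9,210.6,70,100.5 shift [287.5 118.2 -55.3] turn [ 0.002  0.001 -0.318]
608.7,281.4,70,100.5 shift [355.9  95.6 -55.4] turn [ 0.002  0.001 -0.318]
```

>>> jog_arm(rows=[[[0,0,-40],[0,0,0]],[[0,0,-75],[0,0,0]],[[356,96,-75],[0,0,-0.318]],[[356,96,-75],[0,0,-0.318]],[[356,96,-75],[0,0,-0.318]],[[356,96,-75],[0,0,-0.318]],[[356,96,-75],[0,0,-0.318]],[[356,96,-75],[0,0,-0.318]],[[356,96,-75],[0,0,-0.318]],[[356,96,-75],[0,0,-0.318]]])

```text
time: 8.5
tool_pos: [608.4, 286.1, 87.7]
tcp_rot: [180.0, -0.1, 100.7]
ft_force: [0.2, -0.4, -2.0]
finger_gap: 49.5
grip_force: 53.5
```

>>> jog_arm(rows=[[[0,0,0],[0,0,0]],[[0,0,0],[0,0,0]]])

```text
time: 8.7
tool_pos: [607.5, 281.5, 87.3]
tcp_rot: [-179.9, 0.0, 100.5]
ft_force: [-0.0, -0.6, -2.3]
finger_gap: 49.4
grip_force: 53.5
```

```bash
python3 go.py 608.7,281.4,19,100.5
```

```text
t 8.7 [607.5 281.5  87.3] [-179.9    0.   100.5] gap 49.4 F [-0.  -0.6 -2.3]
608.7,281.4,19,100.5 shift [-0.3  1.3 68.3] turn [-0.002  0.001  0.001]
```

>>> jog_arm(rows=[[[0,1,30],[0,0,0]],[[0,1,50],[0,0,0]],[[0,1,60],[0,0,0]],[[0,1,66],[0,0,0]],[[0,1,69],[0,0,0]],[[0,1,69],[0,0,0]],[[0,1,69],[0,0,0]]])

```text
time: 9.4
tool_pos: [610.0, 282.0, 20.6]
tcp_rot: [179.9, -0.0, 100.5]
ft_force: [-0.0, 0.2, -0.8]
finger_gap: 49.1
grip_force: 53.6
```

>>> jog_arm(rows=[[[0,0,0],[0,0,0]],[[0,0,0],[0,0,0]],[[0,0,0],[0,0,0]],[[0,0,0],[0,0,0]],[[0,0,-5],[0,0,0]],[[0,0,-20],[0,0,0]],[[0,0,-50],[0,0,0]],[[0,0,-90],[0,0,0]],[[0,0,-90],[0,0,0]],[[0,0,-90],[0,0,0]]], grip=75)

```text
time: 10.4
tool_pos: [610.9, 282.5, 112.8]
tcp_rot: [179.7, -0.1, 100.5]
ft_force: [-0.5, -0.7, -0.3]
finger_gap: 74.9
grip_force: 0.0
```

```bash
python3 go.py 409.2,195.3,110,100.5
```

```text
t 10.4 [610.9 282.5 112.8] [ 1.797e+02 -1.000e-01  1.005e+02] gap 74.9 F [-0.5 -0.7 -0.3]
409.2,195.3,110,100.5 shift [ -49.  -214.2    1.7] turn [ 0.005 -0.001 -0.   ]
```

>>> jog_arm(rows=[[[-49,-214,0],[0,0,0]],[[-49,-214,0],[0,0,0]],[[-49,-214,0],[0,0,0]],[[-49,-214,0],[0,0,0]],[[-49,-214,0],[0,0,0]],[[-49,-214,30],[0,0,0]],[[-49,-214,30],[0,0,0]],[[-49,-214,30],[0,0,0]]], grip=85)

```text
time: 11.2
tool_pos: [406.7, 194.3, 78.7]
tcp_rot: [-179.8, 0.0, 100.5]
ft_force: [0.1, -0.0, 0.4]
finger_gap: 84.9
grip_force: 0.0
```

```bash
python3 go.py 409.2,195.3,22,100.5
```

```text
t 11.2 [406.7 194.3  78.7] [-179.8    0.   100.5] gap 84.9 F [ 0.1 -0.   0.4]
409.2,195.3,22,100.5 shift [ 0.5  2.8 56.7] turn [-0.003  0.    -0.   ]
```

>>> jog_arm(rows=[[[0,2,20],[0,0,0]],[[0,2,40],[0,0,0]],[[0,2,56],[0,0,0]],[[0,2,56],[0,0,0]],[[0,2,56],[0,0,0]]])

```text
time: 11.7
tool_pos: [410.2, 195.2, 24.0]
tcp_rot: [-180.0, 0.0, 100.5]
ft_force: [0.7, 0.4, 0.0]
finger_gap: 85.3
grip_force: 0.0
```

>>> jog_arm(rows=[[[0,0,0],[0,0,0]],[[0,0,0],[0,0,0]],[[0,0,0],[0,0,0]],[[0,0,0],[0,0,0]],[[0,0,0],[0,0,0]],[[0,0,0],[0,0,0]],[[0,0,0],[0,0,0]],[[0,0,0],[0,0,0]]], grip=10)

```text
time: 12.5
tool_pos: [410.1, 195.2, 24.1]
tcp_rot: [179.9, -0.0, 100.5]
ft_force: [-1.7, 0.0, 5.8]
finger_gap: 30.8
grip_force: 49.2
```

```bash
python3 go.py 621.9,210.6,80,100.5
```

```text
t 12.5 [410.1 195.2  24.1] [179.9  -0.  100.5] gap 30.8 F [-1.7  0.   5.8]
621.9,210.6,80,100.5 shift [-23.4 211.1 -55.7] turn [ 0.001 -0.    -0.   ]
```

>>> jog_arm(rows=[[[0,0,-35],[0,0,0]],[[0,0,-55],[0,0,0]],[[-23,211,-55],[0,0,0]],[[-23,211,-55],[0,0,0]],[[-23,211,-55],[0,0,0]],[[-23,211,-55],[0,0,0]],[[-23,211,-55],[0,0,0]],[[-23,211,-35],[0,0,0]],[[-23,211,-25],[0,0,0]],[[-23,211,-25],[0,0,0]]])

```text
time: 13.5
tool_pos: [618.6, 210.2, 45.0]
tcp_rot: [-179.7, 0.0, 100.5]
ft_force: [-1.2, -0.3, -3.1]
finger_gap: 30.6
grip_force: 51.0
```

>>> jog_arm(rows=[[[0,0,0],[0,0,0]],[[0,0,0],[0,0,0]]])

```text
time: 13.7
tool_pos: [621.6, 211.0, 49.4]
tcp_rot: [179.9, -0.0, 100.5]
ft_force: [-0.1, -1.0, -1.9]
finger_gap: 30.4
grip_force: 51.0
```

```bash
python3 go.py 621.9,210.6,29,100.5
```

```text
t 13.7 [621.6 211.   49.4] [179.9  -0.  100.5] gap 30.4 F [-0.1 -1.  -1.9]
621.9,210.6,29,100.5 shift [-0.5  0.2 20.4] turn [ 0.001 -0.    -0.   ]
```

>>> jog_arm(rows=[[[0,0,10],[0,0,0]],[[0,0,16],[0,0,0]],[[0,0,20],[0,0,0]],[[0,0,21],[0,0,0]],[[0,0,21],[0,0,0]]])

```text
time: 14.2
tool_pos: [621.1, 210.8, 28.2]
tcp_rot: [-180.0, 0.0, 100.5]
ft_force: [-5.5, -1.5, 8.0]
finger_gap: 30.3
grip_force: 52.1
```

>>> jog_arm(rows=[[[0,0,0],[0,0,0]],[[0,0,0],[0,0,0]],[[0,0,0],[0,0,0]],[[0,0,0],[0,0,0]],[[0,0,-5],[0,0,0]],[[0,0,-20],[0,0,0]],[[0,0,-50],[0,0,0]],[[0,0,-90],[0,0,0]],[[0,0,-90],[0,0,0]],[[0,0,-90],[0,0,0]]], grip=70)

```text
time: 15.2
tool_pos: [623.1, 211.3, 120.7]
tcp_rot: [179.7, -0.0, 100.5]
ft_force: [0.1, 0.7, -0.9]
finger_gap: 69.9
grip_force: 0.0
```

```bash
python3 go.py 464,73.2,110,101.3
```

```text
t 15.2 [623.1 211.3 120.7] [179.7  -0.  100.5] gap 69.9 F [ 0.1  0.7 -0.9]
464,73.2,110,101.3 shift [-106.8 -181.6    9.8] turn [ 0.005 -0.    -0.014]
```

>>> jog_arm(rows=[[[-107,-182,10],[0,0,-0.014]],[[-107,-182,10],[0,0,-0.014]],[[-107,-182,10],[0,0,-0.014]],[[-107,-182,10],[0,0,-0.014]],[[-107,-182,10],[0,0,-0.014]],[[-107,-182,25],[0,0,-0.014]],[[-107,-182,25],[0,0,-0.014]],[[-107,-182,25],[0,0,-0.014]]], grip=85)

```text
time: 16.0
tool_pos: [461.6, 72.7, 92.0]
tcp_rot: [-179.9, -0.0, 101.3]
ft_force: [1.1, 0.4, -0.8]
finger_gap: 85.0
grip_force: 0.0
```

```bash
python3 go.py 464,73.2,14,101.3; python3 -c "
from bench import r;import cv2
im,d=r.snapshot('wrist');cv2.imwrite('pics/w2.png',im)
im,d=r.snapshot('scene');cv2.imwrite('pics/s3.png',cv2.resize(im[130:310,150:420],(800,534)))"
```

```text
t 16.0 [461.6  72.7  92. ] [-179.9   -0.   101.3] gap 85.0 F [ 1.1  0.4 -0.8]
464,73.2,14,101.3 shift [ 0.   2.6 78. ] turn [-0.001 -0.    -0.   ]
```

View pics/w2.png

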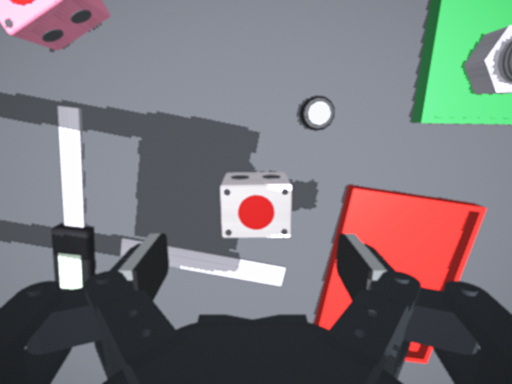

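View pics/s3.png

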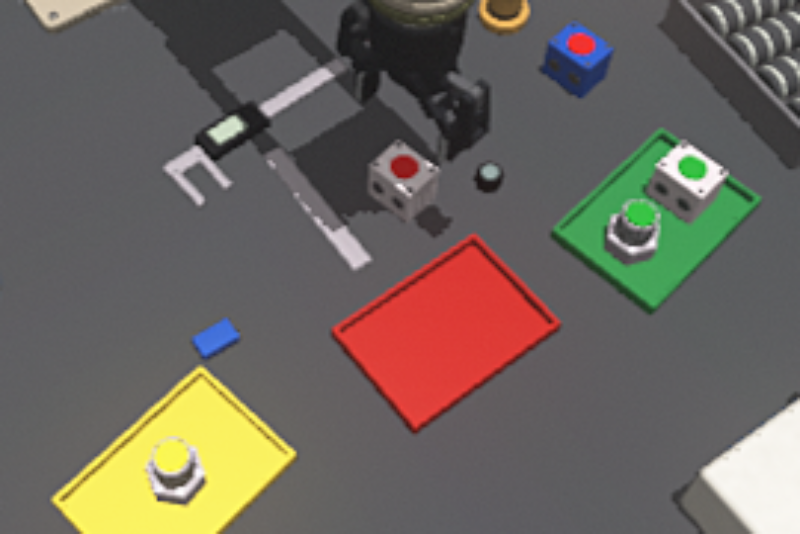

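block_red is centred and square in the wrist view at (256,205). The scene crop shows the yellow hex in its tray and the green hex and green block standing in theirs.

>>> jog_arm(rows=[[[0,2,35],[0,0,0]],[[0,2,60],[0,0,0]],[[0,2,77],[0,0,0]],[[0,2,77],[0,0,0]],[[0,2,77],[0,0,0]]])

```text
time: 16.6
tool_pos: [464.2, 73.2, 15.8]
tcp_rot: [-180.0, -0.0, 101.3]
ft_force: [0.6, 0.6, 0.0]
finger_gap: 85.2
grip_force: 0.0
```

>>> jog_arm(rows=[[[0,0,0],[0,0,0]],[[0,0,0],[0,0,0]],[[0,0,0],[0,0,0]],[[0,0,0],[0,0,0]],[[0,0,0],[0,0,0]],[[0,0,0],[0,0,0]],[[0,0,0],[0,0,0]]], grip=10)

```text
time: 17.3
tool_pos: [465.1, 73.0, 16.7]
tcp_rot: [179.9, 0.0, 101.3]
ft_force: [0.2, -0.0, 7.4]
finger_gap: 49.6
grip_force: 53.3
```

```bash
python3 go.py 601.3,-15.8,75,93
```

```text
t 17.3 [465.1  73.   16.7] [179.9   0.  101.3] gap 49.6 F [ 0.2 -0.   7.4]
601.3,-15.8,75,93 shift [-113.7  116.3  -57.9] turn [0.003 0.    0.145]
```

>>> jog_arm(rows=[[[0,0,-35],[0,0,0]],[[0,0,-55],[0,0,0]],[[-114,116,-55],[0,0,0.145]],[[-114,116,-55],[0,0,0.145]],[[-114,116,-55],[0,0,0.145]],[[-114,116,-55],[0,0,0.145]],[[-114,116,-35],[0,0,0.145]],[[-114,116,-25],[0,0,0.145]],[[-114,116,-25],[0,0,0.145]],[[-114,116,-25],[0,0,0.145]]])

```text
time: 18.3
tool_pos: [599.0, -15.8, 40.0]
tcp_rot: [-179.9, -0.0, 93.0]
ft_force: [-0.4, 0.2, -1.7]
finger_gap: 48.9
grip_force: 53.5
```

```bash
python3 go.py 601.3,-15.8,21,93
```

```text
t 18.3 [599.  -15.8  40. ] [-179.9   -0.    93. ] gap 48.9 F [-0.4  0.2 -1.7]
601.3,-15.8,21,93 shift [-0.1  2.3 19. ] turn [-0.001 -0.     0.   ]
```

>>> jog_arm(rows=[[[0,1,9],[0,0,0]],[[0,1,15],[0,0,0]],[[0,1,19],[0,0,0]],[[0,1,20],[0,0,0]],[[0,1,20],[0,0,0]]])

```text
time: 18.8
tool_pos: [600.9, -16.0, 20.8]
tcp_rot: [180.0, -0.0, 93.0]
ft_force: [-2.1, 0.6, 3.5]
finger_gap: 49.2
grip_force: 54.0
```

>>> jog_arm(rows=[[[0,0,0],[0,0,0]],[[0,0,0],[0,0,0]],[[0,0,0],[0,0,0]],[[0,0,0],[0,0,0]],[[0,0,-5],[0,0,0]],[[0,0,-20],[0,0,0]],[[0,0,-50],[0,0,0]],[[0,0,-90],[0,0,0]],[[0,0,-90],[0,0,0]],[[0,0,-90],[0,0,0]]], grip=75)

```text
time: 19.8
tool_pos: [602.6, -16.3, 113.4]
tcp_rot: [179.7, 0.0, 93.0]
ft_force: [-0.6, 0.3, -0.1]
finger_gap: 74.9
grip_force: 0.0
```

```bash
python3 go.py 344.5,289.7,115,93 480,150,115,93
```

```text
t 19.8 [602.6 -16.3 113.4] [179.7   0.   93. ] gap 74.9 F [-0.6  0.3 -0.1]
344.5,289.7,115,93 shift [ 319.  -241.9   -3. ] turn [ 0.005  0.001 -0.   ]
480,150,115,93 shift [ 172.5 -113.8   -2.3] turn [ 0.005  0.001 -0.   ]
```

>>> jog_arm(rows=[[[319,-242,-5],[0,0,0]],[[319,-242,-5],[0,0,0]],[[319,-242,-5],[0,0,0]],[[319,-242,-5],[0,0,0]],[[319,-242,-5],[0,0,0]],[[319,-242,-5],[0,0,0]],[[319,-242,-5],[0,0,0]],[[319,-242,-5],[0,0,0]],[[319,-242,-5],[0,0,0]],[[319,-242,-5],[0,0,0]]], grip=64)

```text
time: 20.8
tool_pos: [341.3, 290.3, 114.6]
tcp_rot: [-179.9, 0.1, 93.2]
ft_force: [0.5, 1.3, -0.4]
finger_gap: 63.9
grip_force: 0.0
```

```bash
python3 go.py 344.5,289.7,16,93; python3 -c "
from bench import r;import cv2
im,d=r.snapshot('wrist');cv2.imwrite('pics/w3.png',im)"
```

```text
t 20.8 [341.3 290.3 114.6] [-1.799e+02  1.000e-01  9.320e+01] gap 63.9 F [ 0.5  1.3 -0.4]
344.5,289.7,16,93 shift [-0.7  3.3 98.6] turn [-0.001  0.001  0.003]
```

View pics/w3.png

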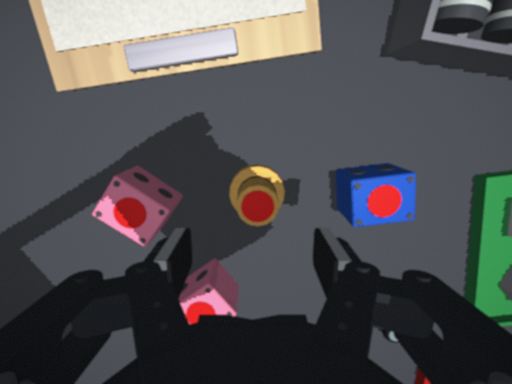

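plug_red is at (258,205), between the fingers. The pink decoy (140,205) and blue decoy (380,195) clear the fingers.

>>> jog_arm(rows=[[[0,3,40],[0,0,0]],[[0,3,65],[0,0,0]],[[0,3,85],[0,0,0]],[[0,3,98],[0,0,0]],[[0,3,98],[0,0,0]],[[0,3,98],[0,0,0]]])

```text
time: 21.45
tool_pos: [346.3, 289.5, 17.7]
tcp_rot: [-180.0, 0.0, 92.9]
ft_force: [0.8, 0.4, 0.2]
finger_gap: 64.1
grip_force: 0.0
```

>>> jog_arm(rows=[[[0,0,0],[0,0,0]],[[0,0,0],[0,0,0]],[[0,0,0],[0,0,0]],[[0,0,0],[0,0,0]],[[0,0,0],[0,0,0]],[[0,0,0],[0,0,0]],[[0,0,0],[0,0,0]]], grip=10)

```text
time: 22.15
tool_pos: [346.6, 290.7, 18.7]
tcp_rot: [179.9, -0.1, 93.0]
ft_force: [-0.3, -0.5, 6.5]
finger_gap: 32.8
grip_force: 49.8
```

```bash
python3 go.py 597.5,56.2,90,93
```

```text
t 22.1 [346.6 290.7  18.7] [ 1.799e+02 -1.000e-01  9.300e+01] gap 32.8 F [-0.3 -0.5  6.5]
597.5,56.2,90,93 shift [-247.2  238.5  -71. ] turn [ 0.002 -0.001 -0.   ]
```

>>> jog_arm(rows=[[[0,0,-40],[0,0,0]],[[0,0,-75],[0,0,0]],[[-247,239,-75],[0,0,0]],[[-247,239,-75],[0,0,0]],[[-247,239,-75],[0,0,0]],[[-247,239,-75],[0,0,0]],[[-247,239,-75],[0,0,0]],[[-247,239,-75],[0,0,0]],[[-247,239,-75],[0,0,0]],[[-247,239,-75],[0,0,0]]])

```text
time: 23.15
tool_pos: [600.2, 51.4, 92.1]
tcp_rot: [179.9, 0.1, 92.8]
ft_force: [-0.3, 0.8, -3.1]
finger_gap: 32.6
grip_force: 51.7
```

>>> jog_arm(rows=[[[0,0,0],[0,0,0]],[[0,0,0],[0,0,0]],[[0,0,0],[0,0,0]]])

```text
time: 23.45
tool_pos: [596.2, 56.9, 92.1]
tcp_rot: [-180.0, -0.0, 93.1]
ft_force: [0.1, -0.2, -3.6]
finger_gap: 32.5
grip_force: 51.7
```

```bash
python3 go.py 597.5,56.2,23,93
```

```text
t 23.4 [596.2  56.9  92.1] [-180.    -0.    93.1] gap 32.5 F [ 0.1 -0.2 -3.6]
597.5,56.2,23,93 shift [-0.8  1.3 69.1] turn [-0.001 -0.     0.001]
```

>>> jog_arm(rows=[[[0,1,30],[0,0,0]],[[0,1,50],[0,0,0]],[[0,1,60],[0,0,0]],[[0,1,66],[0,0,0]],[[0,1,69],[0,0,0]],[[0,1,70],[0,0,0]],[[0,1,70],[0,0,0]]])

```text
time: 24.15
tool_pos: [598.8, 55.9, 23.2]
tcp_rot: [179.9, 0.0, 93.0]
ft_force: [0.3, -0.5, -2.9]
finger_gap: 32.7
grip_force: 51.8
```

>>> jog_arm(rows=[[[0,0,0],[0,0,0]],[[0,0,0],[0,0,0]],[[0,0,0],[0,0,0]],[[0,0,0],[0,0,0]],[[0,0,-5],[0,0,0]],[[0,0,-20],[0,0,0]],[[0,0,-50],[0,0,0]],[[0,0,-90],[0,0,0]],[[0,0,-130],[0,0,0]],[[0,0,-130],[0,0,0]]], grip=70)

```text
time: 25.15
tool_pos: [602.8, 55.9, 161.7]
tcp_rot: [179.2, 0.0, 93.0]
ft_force: [1.2, -0.2, 0.1]
finger_gap: 69.9
grip_force: 0.0
```

>>> jog_arm(rows=[[[0,-200,0],[0,0,0]],[[0,-200,0],[0,0,0]],[[0,-200,0],[0,0,0]],[[0,-200,0],[0,0,0]],[[0,-200,0],[0,0,0]]])

```text
time: 25.65
tool_pos: [391.9, 45.5, 150.8]
tcp_rot: [-179.8, -0.0, 93.0]
ft_force: [0.1, -0.2, -0.7]
finger_gap: 70.5
grip_force: 0.0
```

```bash
python3 - <<'E'
from h import *
from bench import r
T={'r':(599.4,20.2,3),'g':(615.3,246,10.5),'y':(585,-238,12.3)}
for n in('top','scene'):
    im,d=r.snapshot(n);c=r.camera_params(n)
    cv2.imwrite(f'pics/{n}9.png',cv2.resize(im,(800,600)))
    P=c['pose']
    for k,(x,y,a) in T.items():
        q=np.linalg.inv(P)@[x,y,50,1];u,v=int(c['fx']*q[0]/q[2]+c['cx']),int(c['fy']*q[1]/q[2]+c['cy'])
        D=d[v-45:v+45,u-60:u+60];V,U=np.mgrid[v-45:v+45,u-60:u+60]
        X=np.stack([(U-c['cx'])/c['fx']*D,(V-c['cy'])/c['fy']*D,D],-1)@P[:3,:3].T+P[:3,3]
        m=((X[...,2]>42)&(X[...,2]<62)).astype(np.uint8)
        t=np.deg2rad(a)
        for b in blobs(m,20):
            z=np.zeros_like(m);cv2.drawContours(z,[b],-1,1,-1)
            p=np.median(X[z>0],0);e=p[:2]-[x,y]
            L=np.array([[np.cos(t),np.sin(t)],[-np.sin(t),np.cos(t)]])@e
            if abs(L).max()<90:print(n,k,'local',L.round(1),'topz',p[2].round(1),int(z.sum()))
E
```

```text
top r local [-0.4 33.1] topz 51.2 181
top r local [ -2.3 -35.8] topz 49.3 380
top g local [ -3.2 -37.1] topz 51.2 166
top g local [-1.  34.9] topz 48.7 401
top y local [-1.4  2.8] topz 51.5 163
scene r local [  1.7 -36.3] topz 50.7 336
scene r local [ 3.4 32.3] topz 52.6 156
scene g local [  1.2 -38.4] topz 52.4 131
scene g local [ 2.6 34.8] topz 50.7 279
scene y local [2.2 1.9] topz 52.9 170
```

View pics/top9.png

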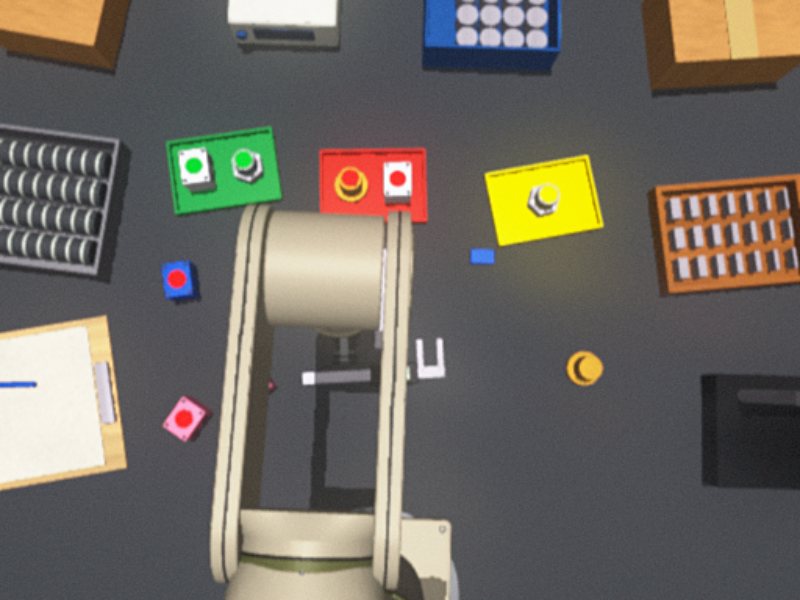

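View pics/scene9.png

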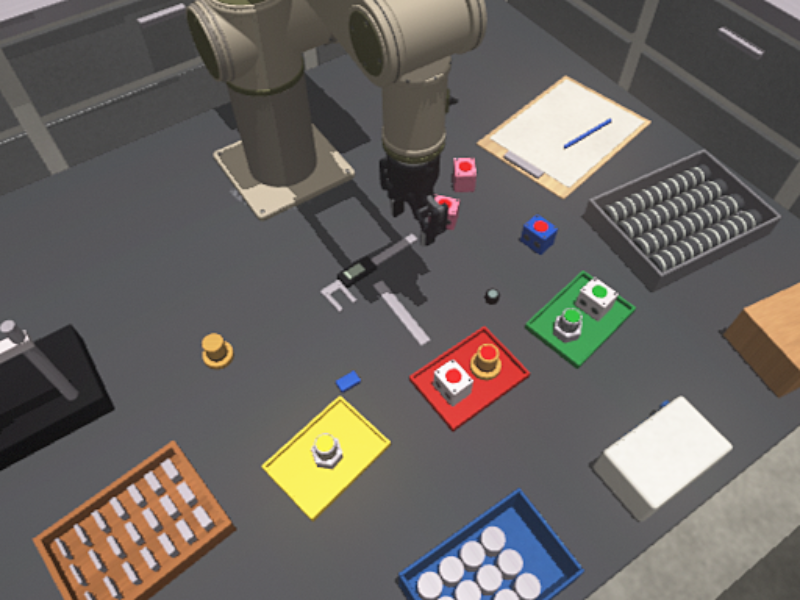

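All five parts stand upright near their tray centres in both views (for example plug_red (350,184) and block_red (397,181) in the top view). The plain plug is unmoved at (585,368), and so are the decoys.

>>> jog_arm(rows=[[[0,0,0],[0,0,0]],[[0,0,0],[0,0,0]],[[0,0,0],[0,0,0]]])

```text
time: 26.05
tool_pos: [399.3, 45.4, 152.5]
tcp_rot: [-180.0, -0.0, 93.0]
ft_force: [-0.7, 1.0, -0.4]
finger_gap: 70.0
grip_force: 0.0
```

```bash
python3 -c "
from bench import r
print(r.hand_in())"
```

```text
the job is handed in; nothing more can be done
None
```

I handed the job in at about 26 s: in the last camera check all five stickered parts stood upright in the trays of their colour and the plain plug had not moved, but `hand_in()` gave no verdict.

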